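# Switch the stud feeder off and draw the clearing stick out of its hopper

## Task

The wooden clearing stick has been left lying in the hopper of the vibrating stud feeder. First turn the dial on the feeder's controller fully anticlockwise to its end stop, so that the feeder is off before you reach in; then take hold of the stick, tip it and draw it out slantwise from under the rear cover - it is longer than the opening in the top. Finish while still holding the stick in the gripper, steady, with the whole of it clear of the hopper, at least 3 cm above its top, and leave the loose things on the bench where they are.

Things in the scene. Friction and masses are not known exactly. Their poses are not given: they have to be found in the camera images.
- dial (a joint): The controller's dial, a pointer knob with a vertical axis on top of a small control box: angle in rad, 0 = fully anticlockwise against its end stop (off), growing clockwise seen from above, up to 5.28. Light friction, stays where it is left; starts between 0.7 and 1.8.
- dial_grip (a point): Point on the dial's vertical axis at the height to grip, 105 mm above the bench. It turns with the dial; its x axis lies along the dial's upright grip bar (42 mm long, 14 mm wide, top 7 mm above this point, foot 23 mm below it on a 44 mm disc). The fixed controller box under it is 150 x 120 mm, its top 37 mm below this point.
- hopper: The feeder's fixed sheet-steel trough on a painted drive base. Origin on the bench under the trough's centre; x lengthwise to the outlet chute, away from the robot; z up. Inside 340 mm long (x -170 to 170) and 200 mm wide, walls 4 mm; floor at z 85 mm, flat top at z 159 mm. Past the front wall a chute, lower than the floor, reaches x 230 mm; a fixed bowl 52 mm tall, 156 mm across stands at x 265.
- hopper_opening (a point): Centre of the opening in the hopper's top, 159 mm above the bench; axes as the hopper. The opening is 210 mm long (x) and 200 mm wide (y). Behind it a fixed 4 mm cover (underside 70 mm above the floor) closes the rear of the trough, from 105 to 219 mm behind this point; a narrow one closes the front, from 105 to 129 mm ahead.
- stick_center (a point): Centre of the clearing stick: plain light wood, 300 mm long (its x), 22 mm wide (its y), 18 mm thick (its z), about 85 g (60 to 120 g). It lies flat on the hopper floor along the trough, its rear half partly hidden under the rear cover, within 25 mm of the trough's middle.
- stick_rear (a point): Centre of the stick's rear end face (x = -150 mm from its centre), the end under the rear cover at the start.
- stick_front (a point): Centre of the stick's front end face (x = +150 mm from its centre), the end nearer the outlet at the start.
- hammer: Bystander: hammer lying on the bench, 260 mm long.
- screwdriver: Bystander: screwdriver lying on the bench, 200 mm long.
- setting_die: Bystander: turned steel die standing on the bench, 44 mm across, 55 mm tall.
- oil_can: Bystander: oil bottle standing on the bench, 54 mm across, 120 mm tall.
- cap_tray: Bystander: two-part tray, 120 x 170 mm, 40 mm tall.
- slat: Bystander: wooden slat lying on the bench, 200 x 45 x 18 mm.
- wrench: Bystander: steel wrench lying on the bench, 180 mm long.
Not all that is in view belongs to the job. Leave any yellow look-alike of the part that bears dial alone.

How it is judged (in metres and radians):
On the way, in this order (a step that is already met when the one before it is completed fails the run):
1. the dial is turned fully anticlockwise against its stop (within 0.08 rad), the feeder off (value of joint dial below 0.08 rad), for 0.2 s.
2. the stick slants through the opening: one end above the hopper's top, the other still below it inside (((height (world z) of stick_front above 0.165 m and height (world z) of stick_rear below 0.15 m) or (height (world z) of stick_rear above 0.165 m and height (world z) of stick_front below 0.15 m))), for 0.1 s.
At the end, for the whole second after the job is handed in: The dial is within 0.08 rad of its anticlockwise stop; the stick is gripped by the fingers (over 1 N), still (under 0.03 m/s and 0.2 rad/s), touching no part of the hopper, with both its ends higher than 185 mm above the bench, which is 26 mm above the hopper's top (value of joint dial below 0.08 rad and height (world z) of each of stick_front, stick_rear above 0.185 m and contact force between the fingers and stick above 1 N and contact force between stick and hopper below 0.1 N and linear speed of stick below 0.03 m/s and angular speed of stick below 0.2 rad/s); the arm keeps its last pose, push and grip.
It fails at once if the stick is taken hold of or moved while the feeder is still on (dial over 0.15 rad) (value of joint dial above 0.15 rad and (contact force between the fingers and stick above 1 N or distance of stick_center from where it was at the start of the episode above 0.01 m)).
It fails at once if a loose thing on the bench is shifted by more than 25 mm (distance of any of hammer, screwdriver, setting_die, oil_can, cap_tray, slat, wrench from where it was at the start of the episode above 0.025 m).
It also fails if it takes over 67 s, if anything falls off the work surface, if the arm or the gripper's body presses on something with over 40 N, if the wrist force passes 120 N, or if a joint passes its speed limit or range.

## Robot

A 6-joint arm with a two-finger parallel gripper is mounted at the origin on the work surface. World frame = base frame: x ahead of the robot, y to its left, z up, the work surface at z = 0. Lengths are in mm, angles in degrees, forces in N, time in s.
With the tool pointing down it reaches from about 400 to 925 mm from the base axis. Payload 3.4 kg.
Tool frame: the origin (TCP) lies at the very end of the fingers, on their centre line; the grasp point (between the pads) lies 19 mm behind it; z points along the fingers, y is the line along which they close (so a half turn about z gives the same grasp; the last joint's range is limited). The gripper opens to 85 mm and grips with 20 to 120 N. Pads are 22 mm wide; open, the fingers measure 114 mm over their backs; the gripper's body (76 mm by 85 mm) begins 54 mm behind the grasp point. The pads swing forward as they close: fully open they stand 13 mm farther back than shut.
Start: joints at [63.111, 17.578, 86.31, -0, 76.112, -4.211], TCP at [221.712, 530.542, 231.305] pointing down, gripper open.
Joint ranges: [-179.03, 179.03], [-60, 130.46], [8.19, 133.38], [-81.62, 261.62], [5.75, 156.47], [-153.77, 153.77]. Speed limits (degrees/s): [147.25, 147.25, 180, 180, 180, 180].

## Interface

Orientations are given as a 3x3 rotation matrix whose columns are the frame's x, y, z axes.
In Python, from workcell import arm, imaging, workorder, spotter gives the robot as it stands.
- The arm moves only by the tool apply_moves, never from a script. Its argument "plan" is one flat list of numbers, 7 for each row, row after row: the finger opening in mm, from 0 to 85.4, then the shift along the tool's x, y, z in mm, then the turn, a rotation vector about the tool's x, y, z in rad. In form: [claw, x, y, z, ax, ay, az, claw, x, y, z, ax, ay, az, ...]. A call has 1 to 10 rows; each row is the pose to reach, as a shift and turn from the pose commanded when the call began, along the tool's axes at that moment; what a row does not reach only later rows make up. A row lasts 1/12 s, in which the tool goes at most 41.7 mm and 7.16 degrees, less where a joint would pass 70% of its speed; a pose out of reach is approached as far as the arm can. A call with a gripper value outside its range is refused whole. The fingers move at their own pace and stop on an object; "grip_force" is the grip in N (left out, the last holds). Time passes only in rows, so rows that repeat a pose let the fingers close. It gives the time, the measured TCP pose, the force, the opening and the grip force at its end, in the units of the state.
- arm.sense(): the state, without advancing time (a new reading comes with each control period).
- imaging.camera(name): name is "scene" or "top" or "wrist"; returns (picture, depth): 480x640x3 uint8, blue, green, red; 480x640 float32, mm along the optical axis (not along the pixel's ray), 0 where there is no reading.
- imaging.camera_info(name): a dict with "fx", "fy", "cx", "cy" (pixels), "k1" (the pictures are not rectified: a ray, as slopes to the right and down, at radius r is drawn at 1 + k1 r^2 times it, then the intrinsics apply), "R" (3x3) and "t" (3): a world point X has camera coordinates R X + t; the wrist camera has in their place "hand_eye" (4x4, takes a point from camera to tool coordinates, whose origin is the TCP and whose axes are the flange's). Camera axes: x right, y down, z forward; pixel columns grow to the right and rows downward; lengths in mm; the calibration is good to about 2 mm. A picture is of the moment at which its call begins: read the wrist's pose just before it. camera_info takes no time and is no camera call.
- workorder.job_done(): hands the job in; it is judged then, once.
Trained networks look in the newest picture that a camera, given by its name, has taken for a name from the list of things; names that differ only in an ending like _2 or _b are one class to them, and where a whole thing is asked for, a point or a joint stands for the part that bears it (a point fixed in the world has none). Each returns a list of dicts, best first, with "confidence" (0 to 1); they miss things now and then, are a little off and sometimes report something else, mostly with a low value. They report only what shows in the picture. A call takes as long as a camera call. They do not tell look-alikes from the thing itself.
- spotter.regions_of(camera, thing): "mask" (480x640 bool, what is visible of it) and "box" ([left, top, right, bottom] in pixels, round what is visible of it).
- spotter.mark_of(camera, thing): "point" ([column, row] in pixels: a listed point, or the origin of a listed thing).
The state is a dict: "time_s": time; "joint_pos": joint angles; "qd": joint speeds; "joint_torque": joint torques, N m; "ee_pos": TCP position; "orientation": TCP orientation; "force": force on the tool from outside, world axes, zero at the start; "moment": the same for the moment, N m; "grip_width": opening from 0.0 (shut) to 1.0 (fully open); "gripper_force": force on a finger pad.
Only numpy, scipy, OpenCV 4.12 (cv2) and the standard library are available. Lean on these libraries where they do the work, as an engineer would, in place of code of your own. Each camera call takes 0.05 s, during which the arm holds its last target. There are 200 camera calls.

## Working session

There is one attempt and no reset: what is moved stays moved. The work goes in short steps, Python scripts to look and compute and a tool call to move; the robot and the scene stay as the last step left them, time stands still between calls to the robot, and variables do not carry over. Pictures are saved under pics/ and viewed, at most 10 in all, crops included, and the job is handed in when it is done.

Besides the shell and the picture viewer there is one more tool, called after "Request:" in YAML: its name, and indented under it one key for each argument. apply_moves: Moves the arm, as the interface text tells. Its arguments: {"type":"object","properties":{"plan":{"type":"array","items":{"type":"number"}},"grip_force":{"type":"number"}},"required":["plan"]}

```bash
mkdir -p pics
cat > h.py <<'E'
import numpy as np, cv2
from workcell import arm, imaging, workorder, spotter
def cam(name):
    i=imaging.camera_info(name)
    if name=="wrist":
        s=arm.sense(); T=np.eye(4); T[:3,:3]=np.array(s["orientation"]); T[:3,3]=s["ee_pos"]
        M=T@np.array(i["hand_eye"])
    else:
        R=np.array(i["R"]); M=np.eye(4); M[:3,:3]=R.T; M[:3,3]=-R.T@np.array(i["t"])
    p,d=imaging.camera(name); return i,M,p,d
def ray(i,uv):
    K=np.array([[i["fx"],0,i["cx"]],[0,i["fy"],i["cy"]],[0,0,1.]])
    return cv2.undistortPoints(np.array(uv,float).reshape(-1,1,2),K,np.array([i["k1"],0,0,0,0.])).reshape(-1,2)
def world(i,M,uv,depth):   # depth along axis
    r=ray(i,uv); P=np.c_[r,np.ones(len(r))]*np.array(depth).reshape(-1,1)
    return P@M[:3,:3].T+M[:3,3]
def at_z(i,M,uv,z):
    r=ray(i,uv); D=np.c_[r,np.ones(len(r))]@M[:3,:3].T
    return M[:3,3]+D*((z-M[2,3])/D[:,2])[:,None]
E
python3 - <<'E'
from h import *
print(arm.sense()["orientation"])
for n in ("top","scene"):
    i,M,p,d=cam(n); cv2.imwrite(f"pics/{n}0.png",p); print(n,M[:3,3].round())
    for t,z in (("dial_grip",105),("hopper_opening",159),("stick_center",94),("stick_front",94),("stick_rear",94)):
        for m in spotter.mark_of(n,t)[:3]:
            print(t,round(m["confidence"],2),np.round(m["point"]),at_z(i,M,[m["point"]],z).round(0))
E
```

```text
[[-9.22680278e-01  3.85564852e-01 -9.21199819e-04]
 [ 3.85565925e-01  9.22678487e-01 -1.82423304e-03]
 [ 1.46611112e-04 -2.03836711e-03 -9.99997912e-01]]
top [ 430.  -33. 1550.]
dial_grip 0.63 [464. 248.] [[ 488. -377.  105.]]
dial_grip 0.48 [371. 268.] [[ 447. -152.  105.]]
hopper_opening 0.58 [249. 216.] [[572. 131. 159.]]
stick_center 0.84 [262. 242.] [[514. 107.  94.]]
stick_front 0.72 [249. 177.] [[672. 137.  94.]]
stick_rear 0.34 [168. 170.] [[697. 337.  94.]]
scene [1326. -203. 1018.]
dial_grip 0.8 [180. 263.] [[ 481. -382.  105.]]
dial_grip 0.57 [274. 236.] [[ 448. -151.  105.]]
hopper_opening 0.82 [397. 234.] [[565. 126. 159.]]
stick_front 0.77 [405. 284.] [[662. 118.  94.]]
stick_rear 0.85 [353. 206.] [[381.  70.  94.]]
```

View pics/top0.png

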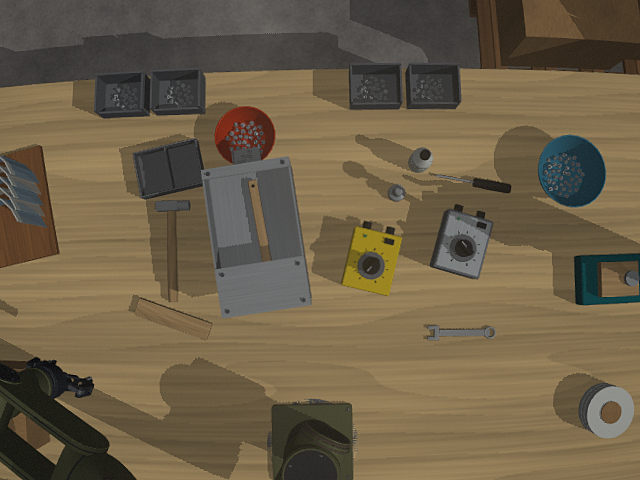

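View pics/scene0.png

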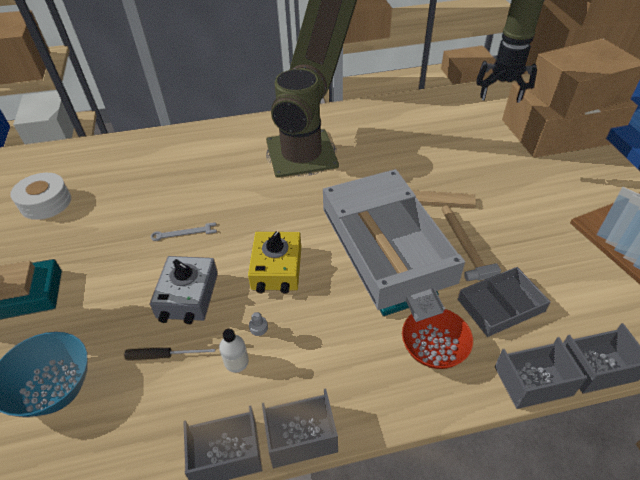

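The top view shows these candidates:
- **Dial:** the grey controller's dial at (464,247), or the yellow look-alike at (371,265). I choose the grey one.
- **Stick:** the stick inside the hopper at (259,215), or the slat on the bench at (170,316). I choose the one in the hopper.

Next is a close crop of the dial, plus the hopper and stick geometry.

Run:
```python
from h import *
i,M,p,d=cam("top")
cv2.imwrite("pics/crop1.png",cv2.resize(p[195:290,420:505],None,fx=6,fy=6,interpolation=cv2.INTER_CUBIC)[:600])
for t in("stick_center","hopper"):
    for m in spotter.regions_of("top",t)[:2]:
        ys,xs=np.nonzero(m["mask"]); w=world(i,M,np.c_[xs,ys],d[ys,xs]); w=w[d[ys,xs]>0]
        if t=="hopper": w=w[(w[:,2]>150)&(w[:,2]<170)]
        r=cv2.minAreaRect(w[:,:2].astype(np.float32)); print(t,m["confidence"],m["box"],len(w),np.median(w,0).round(),r,cv2.boxPoints(r).round())
vv,uu=np.mgrid[225:270,445:485]; uv=np.c_[uu.ravel(),vv.ravel()]
w=world(i,M,uv,d[uv[:,1],uv[:,0]]); k=w[w[:,2]>95]; print(len(k),k.mean(0).round(1),k[:,2].max())
r=cv2.minAreaRect(k[:,:2].astype(np.float32)); print(r, cv2.boxPoints(r).round())
```

```text
stick_center 0.62 [246.4, 181.1, 271.5, 258.6] 750 [564. 112. 102.] ((566.418701171875, 112.83595275878906), (197.04299926757812, 23.038564682006836), 9.56297492980957) [[467. 108.]
 [471.  85.]
 [665. 118.]
 [662. 141.]]
hopper 0.58 [202.6, 148.3, 311.2, 319.9] 5809 [424. 108. 159.] ((523.5702514648438, 118.51021575927734), (349.26239013671875, 211.4675750732422), 7.628358840942383) [[336. 200.]
 [365.  -9.]
 [711.  37.]
 [683. 246.]]
135 [ 486.3 -358.5  205.8] 1549.6935186828155
((471.14068603515625, -214.52670288085938), (40.359981536865234, 370.4298400878906), 6.626317501068115) [[ 430.  -33.]
 [ 472. -401.]
 [ 513. -396.]
 [ 470.  -28.]]
```

View pics/crop1.png

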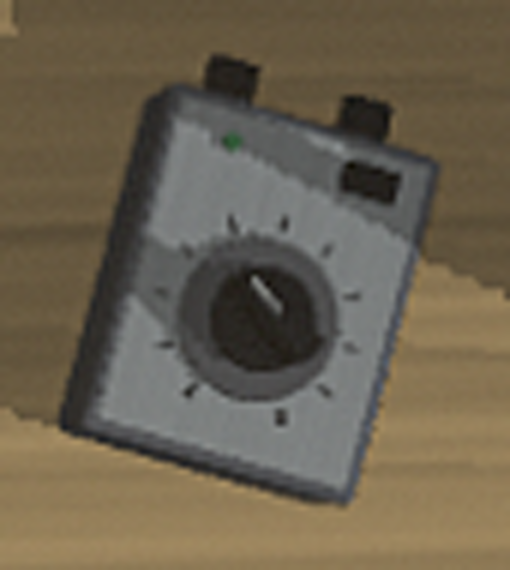

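The crop confirms the grey controller. The knob centre is at about (464,247). The pointer bar points up-left, with the "0" tick lower-left, so it needs about 94° anticlockwise.

```bash
cat >> h.py <<'E'
from scipy.spatial.transform import Rotation as Ro
def down(az): 
    a=np.radians(az); c,s=np.cos(a),np.sin(a); return np.array([[-s,c,0],[c,s,0],[0,0,-1.]])
def row(p,R,s=None):
    s=s or arm.sense(); R0=np.array(s["orientation"])
    return np.round(R0.T@(np.array(p)-s["ee_pos"]),1), np.round(Ro.from_matrix(R0.T@R).as_rotvec(),3)
E
python3 - <<'E'
from h import *
i=imaging.camera_info("wrist"); print(np.round(i["hand_eye"],2),i["fx"])
print(imaging.camera_info("top")["R"])
print(row([480,50,290],down(20)))
E
```

```text
[[   0.     -0.95   -0.3    77.34]
 [   1.     -0.      0.      0.34]
 [  -0.     -0.3     0.95 -143.08]
 [   0.      0.      0.      1.  ]] 421.06094933432666
[[-0.02116694 -0.99977097  0.00315732]
 [-0.99771257  0.02092036 -0.06428033]
 [ 0.06419955 -0.00451072 -0.99792689]]
(array([-423.6, -343.8,  -58.7]), array([ 0.   , -0.   ,  0.826]))
```

Request:
apply_moves:
  plan: [85,-424,-344,-59,0,0,0.826,85,-424,-344,-59,0,0,0.826,85,-424,-344,-59,0,0,0.826,85,-424,-344,-59,0,0,0.826,85,-424,-344,-59,0,0,0.826,85,-424,-344,-59,0,0,0.826,85,-424,-344,-59,0,0,0.826,85,-424,-344,-59,0,0,0.826,85,-424,-344,-59,0,0,0.826,85,-424,-344,-59,0,0,0.826]

```text
time_s: 1.58
ee_pos: [418.4, 163.8, 276.7]
orientation: [[-0.342, 0.94, 0.001], [0.94, 0.342, 0.0], [-0.0, 0.001, -1.0]]
force: [1.8, -0.2, -0.9]
grip_width: 0.994
gripper_force: 0.0
```

Run:
```python
from h import *
s=arm.sense();print(s["ee_pos"],s["joint_pos"]);print(row([484,-380,270],down(-47)))
```

```text
[418.43365291 163.81589317 276.67819276] [ 1.59881044e+01  5.28473292e+00  9.59205288e+01  4.23057287e-03
  7.87353192e+01 -4.01688828e+00]
(array([-533.4, -124.4,    6.5]), array([ 1.000e-03, -1.000e-03,  1.169e+00]))
```

Request:
apply_moves:
  plan: [85,-533,-124,7,0,0,1.169,85,-533,-124,7,0,0,1.169,85,-533,-124,7,0,0,1.169,85,-533,-124,7,0,0,1.169,85,-533,-124,7,0,0,1.169,85,-533,-124,7,0,0,1.169,85,-533,-124,7,0,0,1.169,85,-533,-124,7,0,0,1.169,85,-533,-124,7,0,0,1.169,85,-533,-124,7,0,0,1.169]

```text
time_s: 2.42
ee_pos: [467.7, -250.1, 271.0]
orientation: [[0.735, 0.678, 0.001], [0.678, -0.735, -0.0], [0.0, 0.001, -1.0]]
force: [0.2, -0.0, -0.1]
grip_width: 0.993
gripper_force: 0.0
```

Run:
```python
from h import *
s=arm.sense();print(s["ee_pos"],s["joint_pos"]);print(row([484,-380,270],down(-47)))
```

```text
[ 467.70139172 -250.12467096  270.95344843] [-3.27082087e+01  1.23245933e+01  8.79340458e+01  1.00853377e-02
  7.97090473e+01  1.46216752e+01]
(array([-76. , 106.5,   1. ]), array([ 0.001, -0.   , -0.006]))
```

Request:
apply_moves:
  plan: [85,-76,106,1,0,0,0,85,-76,106,1,0,0,0,85,-76,106,1,0,0,0,85,-76,106,1,0,0,0,85,-76,106,1,0,0,0,85,-76,106,1,0,0,0]

```text
time_s: 2.92
ee_pos: [484.3, -376.9, 269.1]
orientation: [[0.732, 0.681, -0.001], [0.681, -0.732, 0.002], [0.001, -0.002, -1.0]]
force: [0.6, 0.8, -0.8]
grip_width: 0.993
gripper_force: 0.0
```

Run:
```python
from h import *
i,M,p,d=cam("wrist"); cv2.imwrite("pics/w1.png",p)
print(arm.sense()["ee_pos"])
for m in spotter.mark_of("wrist","dial_grip")[:2]: print(m,at_z(i,M,[m["point"]],105))
vv,uu=np.mgrid[0:480:2,0:640:2]; uv=np.c_[uu.ravel(),vv.ravel()]; dd=d[uv[:,1],uv[:,0]]; uv=uv[dd>0]
w=world(i,M,uv,dd[dd>0]); k=w[(w[:,2]>107)&(w[:,2]<118)&(abs(w[:,0]-484)<50)&(abs(w[:,1]+380)<50)]
print(len(k),np.median(k,0)); r=cv2.minAreaRect(k[:,:2].astype(np.float32)); print(r,cv2.boxPoints(r).round())
```

```text
[ 484.26846977 -375.97987252  269.44223869]
{'point': [326.3, 219.0], 'confidence': 0.6} [[ 490.96731751 -379.31224275  105.        ]]
257 [ 490.09997774 -380.64098955  111.66579259]
((489.52313232421875, -381.2501220703125), (40.891387939453125, 13.930771827697754), 38.47726058959961) [[ 469. -389.]
 [ 478. -399.]
 [ 510. -374.]
 [ 501. -363.]]
```

View pics/w1.png

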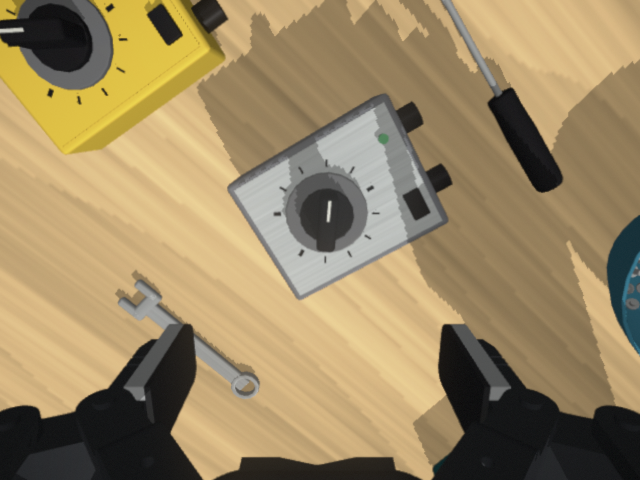

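The wrist view shows the grey knob at (327,213) with its bar pointing up. The 0 tick is at (277,213), so it needs about 92° anticlockwise. Depth gives a bar of 40.9 x 13.9 mm with its top at z 112, which matches the description.

Run:
```python
from h import *
print(row([489.7,-381,130],down(-51.5)),row([489.7,-381,88],down(-51.5)))
```

```text
(array([1.000e-01, 7.800e+00, 1.397e+02]), array([-0.001, -0.   ,  0.08 ])) (array([1.000e-01, 7.900e+00, 1.817e+02]), array([-0.001, -0.   ,  0.08 ]))
```

Request:
apply_moves:
  plan: [50,0,8,140,0,0,0.08,50,0,8,140,0,0,0.08,50,0,8,140,0,0,0.08,50,0,8,140,0,0,0.08,50,0,8,140,0,0,0.08,50,0,8,140,0,0,0.08]

```text
time_s: 3.52
ee_pos: [490.0, -381.2, 129.6]
orientation: [[0.782, 0.623, -0.001], [0.623, -0.782, 0.002], [-0.0, -0.002, -1.0]]
force: [0.7, -0.2, 0.3]
grip_width: 0.585
gripper_force: 0.0
```

Run:
```python
from h import *
print(arm.sense()["ee_pos"],row([489.7,-381,88],down(-51.5)))
```

```text
[ 490.0124872  -381.20708356  129.56844164] (array([-0.1, -0.3, 41.6]), array([-0.002,  0.   ,  0.001]))
```

Aligned; lower and close.

Request:
apply_moves:
  plan: [50,0,0,25,0,0,0,50,0,0,41,0,0,0,50,0,0,41,0,0,0,8,0,0,41,0,0,0,8,0,0,41,0,0,0,8,0,0,41,0,0,0,8,0,0,41,0,0,0,8,0,0,41,0,0,0]
  grip_force: 25

```text
time_s: 4.18
ee_pos: [489.9, -382.1, 91.1]
orientation: [[0.783, 0.622, 0.0], [0.622, -0.783, 0.001], [0.001, -0.001, -1.0]]
force: [-2.3, 4.2, 7.1]
grip_width: 0.155
gripper_force: 27.7
```

Request:
apply_moves:
  plan: [8,0,0,-2,0,0,-0.12,8,0,0,-2,0,0,-0.24,8,0,0,-2,0,0,-0.36,8,0,0,-2,0,0,-0.48,8,0,0,-2,0,0,-0.6,8,0,0,-2,0,0,-0.72,8,0,0,-2,0,0,-0.84,8,0,0,-2,0,0,-0.96,8,0,0,-2,0,0,-1.08,8,0,0,-2,0,0,-1.2]

```text
time_s: 5.02
ee_pos: [488.8, -381.6, 91.2]
orientation: [[-0.301, 0.954, -0.002], [0.954, 0.301, 0.003], [0.003, -0.001, -1.0]]
force: [-3.2, 3.5, -1.4]
grip_width: 0.152
gripper_force: 26.7
```

Request:
apply_moves:
  plan: [8,0,0,0,0,0,-0.12,8,0,0,0,0,0,-0.24,8,0,0,0,0,0,-0.34,8,0,0,0,0,0,-0.4,8,0,0,0,0,0,-0.44,8,0,0,0,0,0,-0.48,8,0,0,0,0,0,-0.48]

```text
time_s: 5.6
ee_pos: [488.4, -381.8, 91.2]
orientation: [[-0.703, 0.711, -0.003], [0.711, 0.703, 0.002], [0.004, -0.0, -1.0]]
force: [-4.1, 3.0, 0.2]
grip_width: 0.162
gripper_force: 27.5
```

Run:
```python
from h import *
s=arm.sense(); o=np.array(s["orientation"]); print(s["moment"],s["force"],"az y",np.degrees(np.arctan2(o[1,1],o[0,1])),s["joint_pos"])
```

```text
[ 0.4667529   0.7413906  -0.48106639] [-4.13189608  3.02725291  0.214921  ] az y 44.68743112125904 [-4.19152243e+01  2.85278085e+01  9.05327851e+01 -1.15887175e-02
  6.11535354e+01 -8.65970029e+01]
```

Request:
apply_moves:
  plan: [8,0,0,0,0,0,-0.04,8,0,0,0,0,0,-0.06,8,0,0,0,0,0,-0.06,8,0,0,0,0,0,-0.06]

```text
time_s: 5.93
ee_pos: [488.5, -382.0, 91.3]
orientation: [[-0.742, 0.671, -0.002], [0.671, 0.742, 0.003], [0.003, 0.0, -1.0]]
force: [-5.1, 2.5, -0.0]
grip_width: 0.155
gripper_force: 49.8
```

Run:
```python
from h import *
s=arm.sense(); o=np.array(s["orientation"]); print(s["moment"],s["force"],"az y",np.degrees(np.arctan2(o[1,1],o[0,1])),s["grip_width"])
```

```text
[ 0.41012411  0.79977907 -1.22319458] [-5.05460712  2.53352174 -0.0310572 ] az y 47.874887564315074 0.1551366816731314
```

The reaction moment is climbing, so the dial is at its stop. Release, rise and check.

Request:
apply_moves:
  plan: [8,0,0,0,0,0,0.06,50,0,0,0,0,0,0.06,50,0,0,0,0,0,0.06,50,0,0,0,0,0,0.06,50,0,0,-40,0,0,0.06,50,0,0,-80,0,0,0.06,50,0,0,-120,0,0,0.06,50,0,0,-160,0,0,0.06,50,0,0,-190,0,0,0.06,50,0,0,-190,0,0,0.06]

```text
time_s: 6.77
ee_pos: [493.9, -386.3, 290.1]
orientation: [[-0.704, 0.71, 0.013], [0.71, 0.704, -0.011], [-0.017, 0.001, -1.0]]
force: [1.4, -0.4, 0.5]
grip_width: 0.587
gripper_force: 0.0
```

Run:
```python
from h import *
i,M,p,d=cam("wrist"); cv2.imwrite("pics/w2.png",p[:420,100:560])
vv,uu=np.mgrid[0:480:2,0:640:2]; uv=np.c_[uu.ravel(),vv.ravel()]; dd=d[uv[:,1],uv[:,0]]; uv=uv[dd>0]
w=world(i,M,uv,dd[dd>0]); k=w[(w[:,2]>107)&(w[:,2]<118)&(abs(w[:,0]-489)<50)&(abs(w[:,1]+380)<50)]
print(len(k),np.median(k,0)); r=cv2.minAreaRect(k[:,:2].astype(np.float32)); print(r,cv2.boxPoints(r).round())
s=arm.sense(); print(s["ee_pos"],s["joint_pos"])
```

```text
220 [ 487.78967869 -380.21505458  111.6616647 ]
((488.795654296875, -381.11505126953125), (12.495027542114258, 40.05712127685547), 44.346309661865234) [[ 470. -371.]
 [ 498. -400.]
 [ 507. -391.]
 [ 479. -362.]]
[ 492.78416842 -385.2607112   286.55273447] [-4.18875665e+01  1.93203926e+01  7.56050570e+01  1.22317550e-03
  8.43794352e+01 -8.66255575e+01]
```

View pics/w2.png

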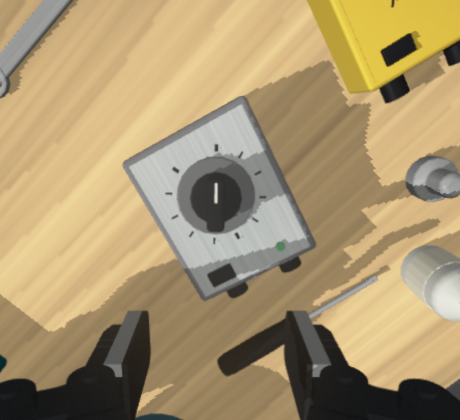

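Run:
```python
from h import *
i,M,p,d=cam("wrist")
vv,uu=np.mgrid[0:480,0:640]; uv=np.c_[uu.ravel(),vv.ravel()]; dd=d[uv[:,1],uv[:,0]]; uv=uv[dd>0]
w=world(i,M,uv,dd[dd>0]); n=(abs(w[:,0]-489)<100)&(abs(w[:,1]+380)<100)
for a,b in((64,72),(108,118)):
    k=w[n&(w[:,2]>a)&(w[:,2]<b)]; m=np.zeros((400,400),np.uint8); 
    q=((k[:,:2]-[389,-480])*2).round().astype(int); q=q[((q>=0)&(q<400)).all(1)]; m[q[:,1],q[:,0]]=255
    m=cv2.morphologyEx(m,cv2.MORPH_CLOSE,np.ones((5,5))); c=max(cv2.findContours(m,0,1)[0],key=cv2.contourArea)
    print(len(k),cv2.minAreaRect(c))
# stick/hopper move
s=arm.sense(); print(s["ee_pos"],row([470,-100,300],down(8)))
```

```text
17040 ((221.69235229492188, 189.32701110839844), (238.47280883789062, 297.55609130859375), 72.69517517089844)
927 ((199.16404724121094, 196.75631713867188), (27.537555694580078, 82.77993774414062), 44.383941650390625)
[ 491.4175426  -384.05270136  283.41122336] (array([216.8, 184.7, -17.8]), array([0.002, 0.006, 0.641]))
```

The dial bar is at 134.4°. The box axis implies zero at about 134°, so the dial is off. Next, go over the hopper.

Run:
```python
from h import *
print(row([565,112,300],down(99.5)))
```

```text
(array([300.5, 401.4, -18.3]), array([-0.003,  0.006, -0.956]))
```

Request:
apply_moves:
  plan: [60,300,401,-18,0,0,-0.956,60,300,401,-18,0,0,-0.956,60,300,401,-18,0,0,-0.956,60,300,401,-18,0,0,-0.956,60,300,401,-18,0,0,-0.956,60,300,401,-18,0,0,-0.956,60,300,401,-18,0,0,-0.956,60,300,401,-18,0,0,-0.956,60,300,401,-18,0,0,-0.956,60,300,401,-18,0,0,-0.956]

```text
time_s: 7.7
ee_pos: [550.8, 30.8, 293.8]
orientation: [[-0.986, -0.165, -0.003], [-0.165, 0.986, 0.0], [0.003, 0.001, -1.0]]
force: [0.8, -0.3, 0.8]
grip_width: 0.703
gripper_force: 0.0
```

Request:
apply_moves:
  plan: [60,73,-53,0,0,0,0,60,73,-53,0,0,0,0,60,73,-53,0,0,0,0,60,73,-53,0,0,0,0]

```text
time_s: 8.03
ee_pos: [485.9, -35.7, 294.0]
orientation: [[-0.986, -0.164, -0.004], [-0.164, 0.986, 0.0], [0.004, 0.001, -1.0]]
force: [0.3, 0.4, 0.0]
grip_width: 0.703
gripper_force: 0.0
```

Run:
```python
from h import *
s=arm.sense();print(s["ee_pos"],s["joint_pos"]);print(row([565,112,300],down(99.5)))
```

```text
[485.85911249 -35.70775    294.0460467 ] [-9.14600375e+00  7.99500700e+00  9.01573882e+01 -3.52313678e-02
  8.20739549e+01 -1.08591190e+02]
(array([-102.3,  132.7,   -6.3]), array([ 0.001, -0.004, -0.001]))
```

Request:
apply_moves:
  plan: [60,-102,133,-6,0,0,0,60,-102,133,-6,0,0,0,60,-102,133,-6,0,0,0,60,-102,133,-6,0,0,0,60,-102,133,-6,0,0,0,60,-102,133,-6,0,0,0]

```text
time_s: 8.53
ee_pos: [568.6, 114.5, 300.0]
orientation: [[-0.986, -0.167, -0.002], [-0.167, 0.986, 0.001], [0.001, 0.001, -1.0]]
force: [-1.3, -0.3, -0.4]
grip_width: 0.703
gripper_force: 0.0
```

Run:
```python
from h import *
i,M,p,d=cam("wrist"); cv2.imwrite("pics/w3.png",p)
vv,uu=np.mgrid[0:480,0:640]; uv=np.c_[uu.ravel(),vv.ravel()]; dd=d[uv[:,1],uv[:,0]]; uv=uv[dd>0]
w=world(i,M,uv,dd[dd>0])
ms=spotter.regions_of("wrist","stick_center")
for m in ms[:2]:
    ys,xs=np.nonzero(m["mask"]&(d>0)); k=world(i,M,np.c_[xs,ys],d[ys,xs]); z=np.median(k[:,2]); k=k[(k[:,2]>96)&(k[:,2]<108)]
    r=cv2.minAreaRect(k[:,:2].astype(np.float32)); print(m["confidence"],m["box"],z,r,cv2.boxPoints(r).round())
t=w[(w[:,2]>154)&(w[:,2]<165)]
r=cv2.minAreaRect(t[:,:2].astype(np.float32)); print("top",r,cv2.boxPoints(r).round())
f=w[(w[:,2]>80)&(w[:,2]<90)]; print("floor",np.median(f,0))
print(arm.sense()["ee_pos"],arm.sense()["joint_pos"])
```

```text
0.67 [301.2, 67.4, 334.9, 315.8] 103.34416643940887 ((561.1199951171875, 114.03450775146484), (205.55308532714844, 22.003103256225586), 9.588825225830078) [[458. 108.]
 [462.  86.]
 [664. 120.]
 [661. 142.]]
0.61 [166.7, 0.0, 518.4, 393.2] 86.70152336387173 ((574.9669189453125, 126.31747436523438), (236.98963928222656, 201.60702514648438), 7.617199420928955) [[444. 211.]
 [471.  11.]
 [706.  42.]
 [679. 242.]]
top ((559.4929809570312, 124.27951049804688), (274.3859558105469, 208.9845428466797), 7.706857204437256) [[410. 209.]
 [438.   2.]
 [709.  39.]
 [681. 246.]]
floor [555.98591932 133.15670044  85.52393404]
[567.11252642 112.1223199  300.3860614 ] [ 7.00516156e+00  1.53833475e+01  7.94555029e+01 -1.22341327e-02
  8.52925399e+01 -9.24540173e+01]
```

View pics/w3.png

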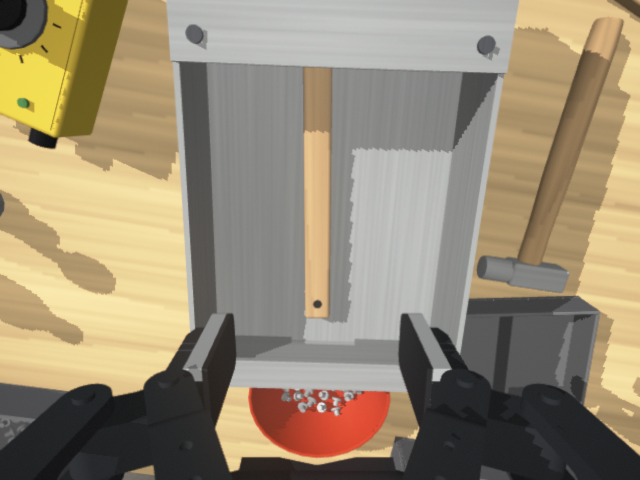

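The stick runs from (318,315), its front end, up to (318,68), where it goes under the rear cover. It is 22 mm wide with its top at z 103, which matches. Next, descend.

Run:
```python
from h import *
print(row([568.8,115.2,130],down(99.6)))
```

```text
(array([ -2.6,   2.8, 170.4]), array([-0.   , -0.002, -0.002]))
```

Request:
apply_moves:
  plan: [60,-2.5,2.5,40,0,0,0,60,-2.5,2.5,80,0,0,0,60,-2.5,2.5,120,0,0,0,60,-2.5,2.5,150,0,0,0,60,-2.5,2.5,170,0,0,0,60,-2.5,2.5,170,0,0,0,60,-2.5,2.5,170,0,0,0,60,-2.5,2.5,170,0,0,0]

```text
time_s: 9.3
ee_pos: [570.3, 114.4, 133.1]
orientation: [[-0.987, -0.163, 0.002], [-0.163, 0.987, 0.0], [-0.002, -0.0, -1.0]]
force: [0.6, -0.1, 0.9]
grip_width: 0.704
gripper_force: 0.0
```

Run:
```python
from h import *
print(arm.sense()["ee_pos"],row([568.8,115.2,88],down(99.6)))
```

```text
[570.30189401 114.42103598 133.105282  ] (array([ 1.5,  1. , 45.1]), array([-0.   ,  0.002, -0.004]))
```

Request:
apply_moves:
  plan: [60,1,1,25,0,0,0,60,1,1,42,0,0,0,60,1,1,42,0,0,0,60,1,1,42,0,0,0,15,1,1,42,0,0,0,15,1,1,42,0,0,0,15,1,1,42,0,0,0,15,1,1,42,0,0,0,15,1,1,42,0,0,0,15,1,1,42,0,0,0]
  grip_force: 60

```text
time_s: 10.13
ee_pos: [569.4, 116.2, 91.5]
orientation: [[-0.986, -0.165, 0.003], [-0.165, 0.986, 0.0], [-0.003, -0.0, -1.0]]
force: [-0.3, 0.2, 5.6]
grip_width: 0.238
gripper_force: 60.2
```

The stick is gripped. Tip the front up, keeping the rear just off the floor.

Request:
apply_moves:
  plan: [15,0,0,-10,0,-0.04,0,15,0,0,-21,0,-0.087,0,15,0,0,-31,0,-0.13,0,15,0,0,-40,0,-0.175,0,15,1,0,-49,0,-0.22,0,15,2,0,-57,0,-0.262,0,15,3,0,-66,0,-0.305,0,15,5,0,-75,0,-0.349,0,15,5,0,-75,0,-0.349,0,15,5,0,-75,0,-0.349,0]

```text
time_s: 10.97
ee_pos: [562.5, 115.2, 165.2]
orientation: [[-0.927, -0.164, 0.337], [-0.155, 0.986, 0.056], [-0.342, -0.0, -0.94]]
force: [0.2, 1.1, -1.5]
grip_width: 0.234
gripper_force: 59.4
```

Run:
```python
from h import *
s=arm.sense();print(s["ee_pos"],s["joint_pos"],s["force"],s["moment"])
i,M,p,d=cam("scene")
q=p[130:330,280:500]; cv2.imwrite("pics/s2.png",cv2.resize(q,None,fx=3,fy=3)[:600])
```

```text
[562.53191811 115.20399265 165.22548446] [  6.76041232  12.93154561 108.07942187   1.46644084  39.03632616
 -93.68310884] [ 0.24006567  1.06435935 -1.47977129] [-0.03430446  0.10925052 -0.01768781]
```

View pics/s2.png

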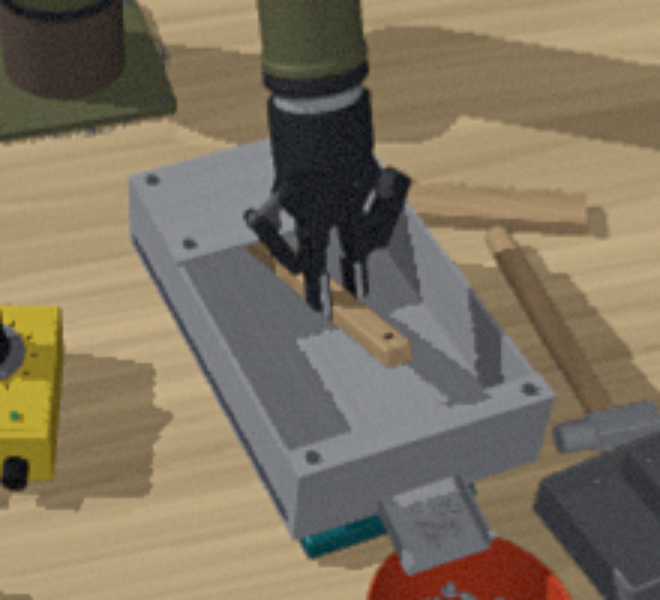

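The stick is held slanting up, with its front at (395,345) in the crop and contact forces near zero. Draw it out along its own axis.

Request:
apply_moves:
  plan: [15,-10,0,0,0,0,0,15,-24,0,0,0,0,0,15,-38,0,0,0,0,0,15,-52,0,0,0,0,0,15,-66,0,0,0,0,0,15,-80,0,0,0,0,0,15,-94,0,0,0,0,0,15,-108,0,0,0,0,0,15,-118,0,0,0,0,0,15,-122,0,0,0,0,0]

```text
time_s: 11.85
ee_pos: [679.4, 134.5, 206.9]
orientation: [[-0.926, -0.164, 0.339], [-0.154, 0.986, 0.056], [-0.344, -0.0, -0.939]]
force: [0.2, 0.6, -0.1]
grip_width: 0.235
gripper_force: 59.4
```

Run:
```python
from h import *
s=arm.sense();print(s["ee_pos"],s["joint_pos"],s["force"],s["moment"])
R=np.array(s["orientation"]); print(row(s["ee_pos"]+np.array([0,0,140]),R))
```

```text
[679.38966908 134.54460337 206.89719608] [  7.31389949  19.0677499   91.36233679   0.96653984  49.48148781
 -92.64824161] [ 0.17311737  0.55838506 -0.08517919] [-0.01407177  0.10166078  0.01378417]
(array([ -48.1,   -0. , -131.5]), array([0., 0., 0.]))
```

Request:
apply_moves:
  plan: [15,-4,0,-10,0,0,0,15,-9,0,-26,0,0,0,15,-16,0,-44,0,0,0,15,-22,0,-62,0,0,0,15,-29,0,-80,0,0,0,15,-36,0,-98,0,0,0,15,-42,0,-116,0,0,0,15,-47,0,-128,0,0,0,15,-48,0,-132,0,0,0,15,-48,0,-132,0,0,0]

```text
time_s: 12.68
ee_pos: [676.3, 134.2, 348.9]
orientation: [[-0.926, -0.165, 0.34], [-0.154, 0.986, 0.057], [-0.344, -0.0, -0.939]]
force: [-0.2, 0.2, -1.9]
grip_width: 0.238
gripper_force: 59.4
```

Request:
apply_moves:
  plan: [15,0,0,0,0,0,0,15,0,0,0,0,0,0,15,0,0,0,0,0,0,15,0,0,0,0,0,0,15,0,0,0,0,0,0,15,0,0,0,0,0,0,15,0,0,0,0,0,0,15,0,0,0,0,0,0,15,0,0,0,0,0,0,15,0,0,0,0,0,0]

```text
time_s: 13.52
ee_pos: [676.3, 134.1, 346.9]
orientation: [[-0.927, -0.164, 0.337], [-0.155, 0.986, 0.056], [-0.342, -0.0, -0.94]]
force: [-0.1, -0.3, -1.2]
grip_width: 0.231
gripper_force: 59.4
```

Run:
```python
from h import *
i,M,p,d=cam("scene")
cv2.imwrite("pics/s3.png",p)
s=arm.sense();print(s["ee_pos"],np.round(s["qd"],3),s["gripper_force"])
for m in spotter.regions_of("scene","stick_center")[:2]:
    ys,xs=np.nonzero(m["mask"]&(d>0)); k=world(i,M,np.c_[xs,ys],d[ys,xs]); o=np.argsort(k[:,0]); print(m["confidence"],m["box"],np.median(k[o[:15]],0),np.median(k[o[-15:]],0))
```

```text
[676.25260901 134.09425921 346.92596648] [ 0.028 -0.086 -0.043 -0.032  0.042 -0.013] 59.37124729156494
0.72 [377.8, 168.6, 462.0, 228.7] [354.97560722 184.96266411 158.66458571] [766.27049998 142.12634531 378.49768861]
```

View pics/s3.png

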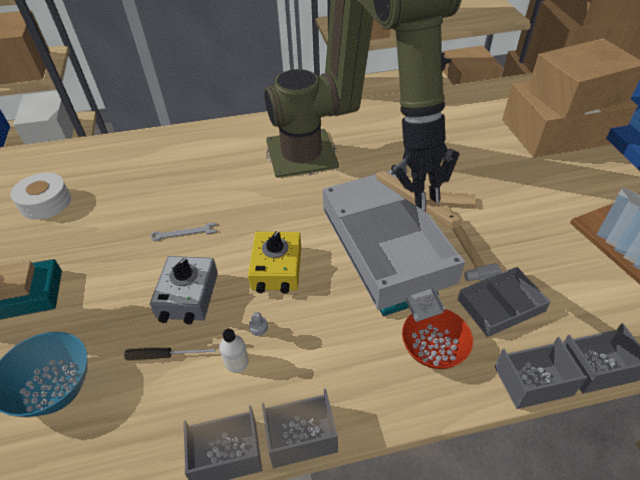

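The stick runs from (380,178) to (455,218), held in the air above the hopper. Its rear end is at about z 277 mm, and the bench items haven't moved. Hand it in.

```bash
python3 -c "
from workcell import workorder
print(workorder.job_done())"
```

```text
the job is handed in; nothing more can be done
None
```

I turned the feeder dial to its off stop, drew the stick out slantwise, and handed the job in with the stick held steady about 12 cm above the hopper's top; the hand-in returned no verdict.

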